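Hold a connector panel square with an engineer's square

ROBOT

A 6-joint arm with a two-finger parallel gripper is mounted at the origin on the work surface. World frame = base frame: x ahead of the robot, y to its left, z up, the work surface at z = 0. Lengths are in m, angles in rad, forces in N, time in s.
With the tool pointing down it reaches from about 0.325 to 0.775 m from the base axis. Payload 9.3 kg.
Tool frame: the origin (TCP) lies midway between the tips of the shut fingers; the grasp point (between the pads) lies behind it (ctrl.pinch_z is the z of the grasp point in the tool frame, in m); z points along the fingers, x is the direction in which the jaws open and shut, and the axes are right-handed (so a half turn about z gives the same grasp; the last joint's range is limited). The gripper opens to 85 mm and grips with 20 to 120 N. Pads are 22 mm wide; open, the fingers measure 114 mm over their backs; the gripper's body (76 mm by 85 mm) begins 54 mm behind the grasp point. The pads swing forward as they close: fully open they stand 13 mm farther back than shut.
Start: joints at [-1.258, 0.259, 0.021, 1.334, 0, 1.418], TCP at [0.247, -0.491, 0.231] pointing down, gripper open.
Joint ranges: [-3.04, 3.04], [-0.91, 1.82], [-1.04, 1.36], [-1.92, 1.95], [-1.52, 1.45], [-3.14, 3.14]. Speed limits (rad/s): [2.22, 2.22, 2.79, 3.14, 3.14, 3.14].

INTERFACE

Orientations are given as a unit quaternion [x, y, z, w].
In Python, from workcell import ctrl, viewer, job gives the robot as it stands.
- The arm moves only by the tool carry_out, never from a script. Its argument "rows" is a list that holds one entry, the list of rows, each a list of 5 numbers: the shift along the tool's x, y, z in m, then the turn about the tool's z in rad, then the opening, from 0 (shut) to 1 (fully open). In form: [[[dx, dy, dz, twist, grip], ...]]. A call has 1 to 20 rows; each row shifts and turns the commanded pose from where the row before left it, along the tool's axes as they then stand; what a row does not reach is not made up. A row lasts 1/10 s, in which the tool goes at most 50 mm and 8.59 degrees, less where a joint would pass 70% of its speed; a pose out of reach is approached as far as the arm can. A call with a gripper value outside its range is refused whole. The fingers move at their own pace and stop on an object; "squeeze" is the grip in N (left out, the last holds). Time passes only in rows, so rows that do not move let the fingers close. It gives the time, the measured TCP pose, the force and the opening at its end, in the units of the state.
- ctrl.state(): the state, without advancing time (a new reading comes with each control period).
- viewer.camera(name): name is "scene" or "top" or "wrist"; returns a dict with "image" (480x640x3 uint8, red, green, blue), "camera_matrix" (3x3 intrinsics, pixels), "k1" (the pictures are not rectified: a ray, as slopes to the right and down, at radius r is drawn at 1 + k1 r^2 times it, then the intrinsics apply), "R" (3x3) and "t" (3): a world point X has camera coordinates R X + t. Camera axes: x right, y down, z forward; pixel columns grow to the right and rows downward; lengths in m; the calibration is good to about 2 mm. A picture is of the moment at which its call begins. There is no depth.
- job.finish_job(): hands the job in, once; it reports no verdict.
The state is a dict: "time": time; "qpos": joint angles; "joint_velocities": joint speeds; "joint_torque": joint torques, N m; "tool_pos": TCP position; "tool_rot": TCP orientation; "contact_force": force on the tool from outside, world axes, zero at the start; "ft_torque": the same for the moment, N m; "grip_width": finger opening in m.
Only numpy, scipy, OpenCV 4.12 (cv2) and the standard library are available. Lean on these libraries where they do the work, as an engineer would, in place of code of your own. Each camera call takes 0.05 s, during which the arm holds its last target.

TASK

The connector panel leans in over the chassis base plate because its clamp screws are slack. Pick up the engineer's square, stand its stock flat on the base plate clear of the panel, then push it on into the corner, straight at the panel, so that the blade (not the gripper) brings the panel back until stock and plate, blade edge and panel lie flush and the panel stands square to the plate, no further. Finish there still gripping the square and pressing it lightly into the corner, down on the plate and against the panel, so that a workmate can tighten the screws; leave the other things on the bench alone.

Things in the scene. Friction and masses are not known exactly. Their poses are not given: they have to be found in the camera images.
- square: Steel engineer's square, about 0.3 kg, standing on its blue stock (70 long, 18 thick, 20 high); bright blade upright at one end, 30 wide, 8 thick, top at 100. Origin: outer heel, the lower edge of the blade's end, mid thickness. z up along the blade, +y out of the blade's outer working edge: blade y -30..0, z 20..100; stock y -70..0, z 0..20; x is the thickness, across which the blade is gripped
- square_heel (a point): The square's outer heel: where the stock's underside meets the blade's outer edge, mid thickness (same point as the square's origin)
- square_blade (a point): Point on the blade's outer working edge, 70 above the stock's underside. Grip the blade behind this edge, near y -18 and z 62 of the square, so that the fingers stay clear of the panel and of the stock and the gripper's body clears the blade's top
- chassis: Chassis clamped fixed to the bench. Origin at bench level under the middle of the inside corner; z up, +y level towards the panel. Aluminium base plate x -90..90, y -150..45, top at z 8; the panel's inner face is y = 0 when square. Free plate: x -55..55, y -135..0. Beside it: terminal strip 12 high (x -72), stand-offs (x 75), toe clamps (y -141 and beyond), panel-end ears 40 high (x +-73)
- base_plate: The chassis' flat aluminium base plate, 180 x 195 x 8 thick, on which the square's stock is to stand; origin under its centre, axes as the chassis. Friction against the panel can carry part of a downward push, so bear down with some 8 to 15 N at the end for the stock to press on the plate
- corner (a point): Middle of the inside corner between plate and panel, on the plate's top: chassis (0, 0, 8)
- panel_lean (a joint): Lean of the panel, rad, about its pivot, parallel to chassis x: 0 = square to the plate, positive = leaning in over the plate (starts 0.12 to 0.26), negative = tipped outwards; range -0.10 to 0.32. It stays where it is pushed; about 4 N at its upper edge moves it. Some 15 N or more sideways, once the heel has stopped, turns the square in a 60 N grip and tips the panel outwards: 5 to 10 N is plenty
- panel: Grey connector panel, 140 wide, 80 high, 6 thick, pivoted at its foot, with a round connector 44 to either side of its middle; the middle of its inner face is clear. Origin on the pivot, mid width, 3 behind the inner face and 6 above the plate; x along the pivot, z up the panel, y out of its back: inner face y -3, top z 74. The square's heel stops firmly against its foot, by which it is upright
- connector: Loose round steel connector with gold pins, 36 across, 33 tall, standing on the bench; origin under its centre. To be left alone
- carton: Small white carton with a red stripe, 80 x 30 x 24 high, on the bench; origin under its centre, long side along its x. To be left alone
- screwdriver: Loose screwdriver with an orange handle lying on the bench at the robot's right. To be left alone
Mind the look-alikes: they are no part of the job. What is meant by the square is not green or turquoise, and is the larger of those in its own colour.

How it is judged:
On the way, in this order (a step that is already met when the one before it is completed fails the run):
1. the square is picked up off the bench in the gripper (height (world z) of square above 0.02 m and contact force between the fingers and square above 2 N), for 0.1 s.
2. the square stands with its stock flat on the base plate, clear of the panel, which still leans (contact force between square and base_plate above 0.3 N and angle between square's own z axis and vertical below 0.05 rad and value of joint panel_lean above 0.06 rad and y of square_heel in the frame of chassis below -0.008 m and z of square_heel in the frame of chassis below 0.011 m and contact force between square and panel below 0.3 N), for 0.15 s.
At the end, for the whole second after the job is handed in: Gripper holding the square at rest; stock bearing on the plate and blade on the panel (each 0.3 to 40 N), heel within 2 mm of the plate, heel and blade within 3 mm of the panel; panel within 0.025 rad of square, square within 0.03 rad of upright and 0.06 rad of in line with the chassis (value of joint panel_lean between -0.025 and 0.025 rad and angle between square's own z axis and vertical below 0.03 rad and angle between the y axis of square and the y axis of chassis, either way round below 0.06 rad and contact force between square and panel between 0.3 and 40 N and contact force between square and base_plate between 0.3 and 40 N and y of square_heel in the frame of corner above -0.003 m and z of square_heel in the frame of corner below 0.002 m and y of square_blade in the frame of panel above -0.006 m and contact force between the fingers and square above 3 N and linear speed of square below 0.01 m/s); the arm keeps its last pose, push and grip.
It fails at once if the gripper or arm pushes the panel (contact force between any of the fingers, the arm and panel above 1 N).
It fails at once if the connector, carton or screwdriver is disturbed (distance of any of connector, carton, screwdriver from where it was at the start of the episode above 0.02 m).
It also fails if it takes over 48 s, if anything falls off the work surface, if the arm or the gripper's body presses on something with over 40 N, if the wrist force passes 120 N, or if a joint passes its speed limit or range.

## Working session

There is one attempt and no reset: what is moved stays moved. The work goes in short steps, Python scripts to look and compute and a tool call to move; the robot and the scene stay as the last step left them, time stands still between calls to the robot, and variables do not carry over. Pictures are saved under pics/ and viewed, and the job is handed in when it is done.

Besides the shell and the picture viewer there is one more tool, called in YAML: its name, and indented under it one key for each argument. carry_out: Moves the arm, as the interface text tells. Its arguments: {"type":"object","properties":{"rows":{"type":"array","items":{"type":"array","items":{"type":"array","items":{"type":"number"}}}},"squeeze":{"type":"number"}},"required":["rows"]}

```bash
ls; mkdir -p pics
python3 - <<'E'
from workcell import ctrl, viewer, job
import cv2
print(ctrl.state(), ctrl.pinch_z)
for n in ("scene","top","wrist"):
    c=viewer.camera(n); cv2.imwrite(f"pics/{n}0.png",c["image"][:,:,::-1]); print(n,c["camera_matrix"],c["k1"],c["R"],c["t"])
E
```

```text
pics
{'time': 0.0, 'qpos': array([-1.25758133e+00,  2.59210934e-01,  2.07464255e-02,  1.33369321e+00,
        9.28466570e-07,  1.41817161e+00]), 'joint_velocities': array([ 0.00031815, -0.00075695,  0.00075554, -0.00190771,  0.00075065,
        0.00077434]), 'joint_torque': array([-9.67493690e-06, -5.55641985e+01,  3.44527388e+01,  1.36250429e-02,
       -1.32177142e-04,  4.03447814e-06]), 'tool_pos': array([ 0.24694101, -0.49113049,  0.23064995]), 'tool_rot': array([ 8.51226329e-01, -5.24798316e-01, -5.18079825e-04, -4.41521160e-04]), 'contact_force': array([ 0.22877999, -1.02509381,  0.39983661]), 'ft_torque': array([-0.01365491,  0.00803714, -0.03346042]), 'grip_width': 0.08509058684317193} -0.0187
scene [[575.67413611   0.         326.53263389]
 [  0.         575.67413611 238.60501669]
 [  0.           0.           1.        ]] -0.10682458845439641 [[ 0.86890744  0.49493779 -0.00603775]
 [ 0.34236372 -0.60977014 -0.71481988]
 [-0.35747301  0.6190452  -0.69928255]] [-0.45076941 -0.21306545  1.31406473]
top [[475.61946513   0.         329.28555768]
 [  0.         475.61946513 232.84667109]
 [  0.           0.           1.        ]] -0.0178677930091081 [[-0.00407706 -0.99999022  0.0017141 ]
 [-0.99917923  0.00400465 -0.04030926]
 [ 0.040302   -0.00187704 -0.99918578]] [-0.10643656  0.56120836  0.97392995]
wrist [[427.86649925   0.         319.3900146 ]
 [  0.         427.86649925 240.6232833 ]
 [  0.           0.           1.        ]] -0.09486076965562433 [[ 0.44813324 -0.89396533 -0.0016072 ]
 [-0.85696944 -0.43009814  0.28393481]
 [-0.25451912 -0.12586331 -0.95884224]] [-0.54947917 -0.03681895  0.3792988 ]
```

View pics/scene0.png

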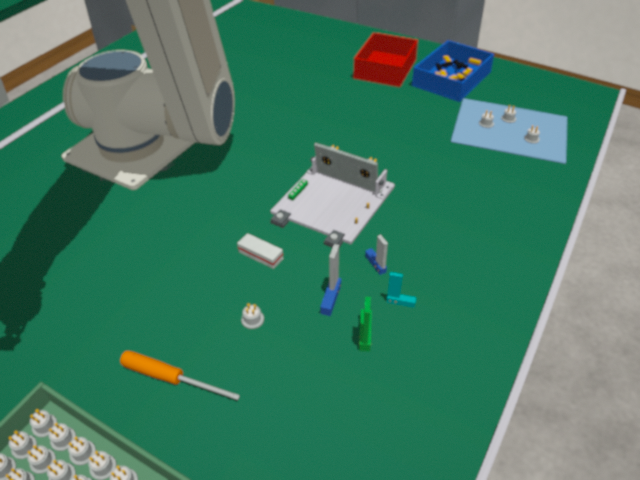

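View pics/top0.png

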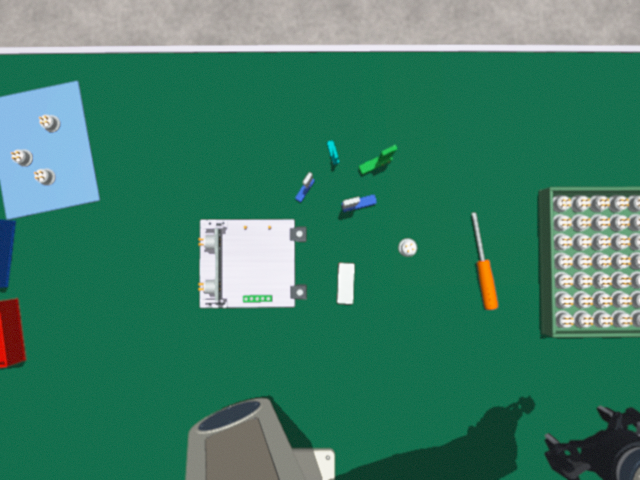

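View pics/wrist0.png

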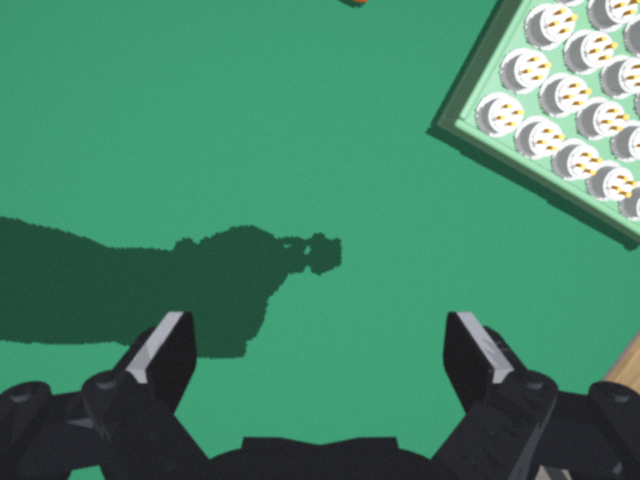

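```bash
cat > h.py <<'E'
from workcell import ctrl, viewer, job
import cv2, numpy as np
from scipy.spatial.transform import Rotation as Ro
def ray(c,p):
    q=cv2.undistortPoints(np.array([[p]],float),c["camera_matrix"],np.array([c["k1"],0,0,0.]))[0,0]
    d=c["R"].T@np.array([q[0],q[1],1]); o=-c["R"].T@c["t"]; return o,d/np.linalg.norm(d)
def onz(c,p,z):
    o,d=ray(c,p); return o+d*(z-o[2])/d[2]
def tri(c1,p1,c2,p2):
    A=[];b=[]
    for o,d in (ray(c1,p1),ray(c2,p2)):
        M=np.eye(3)-np.outer(d,d);A.append(M);b.append(M@o)
    x,*_=np.linalg.lstsq(np.vstack(A),np.hstack(b),rcond=None); return x
def proj(c,X):
    r=cv2.Rodrigues(c["R"])[0]
    return cv2.projectPoints(np.array([X],float),r,c["t"],c["camera_matrix"],np.array([c["k1"],0,0,0.]))[0][0,0]
def show(c,name,box=None,f=1):
    im=c["image"][:,:,::-1]
    if box: im=im[box[1]:box[3],box[0]:box[2]]
    cv2.imwrite("pics/"+name,cv2.resize(im,None,fx=f,fy=f,interpolation=cv2.INTER_CUBIC))
E
python3 - <<'E'
from h import *
np.set_printoptions(precision=4,suppress=True)
t=viewer.camera("top")
hsv=cv2.cvtColor(t["image"],cv2.COLOR_RGB2HSV)
m=cv2.inRange(hsv,(108,120,60),(130,255,255))
for ct in cv2.findContours(m,cv2.RETR_EXTERNAL,cv2.CHAIN_APPROX_NONE)[0]:
    if cv2.contourArea(ct)>15: print(cv2.minAreaRect(ct),cv2.contourArea(ct))
show(t,"topcrop.png",(180,180,420,320),3)
s=viewer.camera("scene"); show(s,"scenecrop.png",(220,120,420,360),2.5)
for p in [(376,201)]: print(onz(t,p,.02))
print(Ro.from_quat(ctrl.state()["tool_rot"]).as_matrix())
E
```

```text
((6.5, 253.5), (65.0, 13.0), 90.0) 628.5
((359.03460693359375, 203.1269073486328), (8.858283996582031, 32.62655258178711), 74.74488067626953) 149.0
((304.5439147949219, 189.20489501953125), (6.370855808258057, 25.236492156982422), 32.905242919921875) 89.5
[ 0.6257 -0.2052  0.02  ]
[[ 0.4491 -0.8935 -0.0002]
 [-0.8935 -0.4491  0.0006]
 [-0.0006 -0.0001 -1.    ]]
```

View pics/topcrop.png

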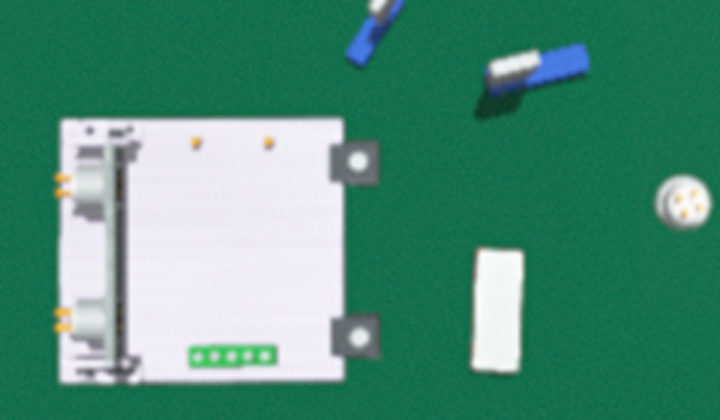

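View pics/scenecrop.png

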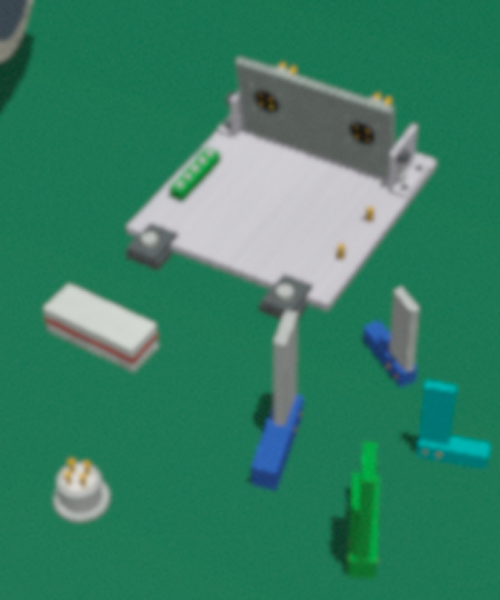

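Run:
```python
from h import *
np.set_printoptions(precision=4,suppress=True)
t=viewer.camera("top");s=viewer.camera("scene");w=viewer.camera("wrist")
print("blade top",onz(t,(351.3,202.3),.1), "stock far",onz(t,(375,201.5),.02))
print(proj(s,onz(t,(351.3,202.3),.1)))
print("camwrist in tool", Ro.from_quat(ctrl.state()["tool_rot"]).as_matrix().T@(-w["R"].T@w["t"]-ctrl.state()["tool_pos"]))
# chassis plate corners z=.008
for p in [(60,119),(343,119),(345,380),(60,382)]:
    print(onz(t,(p[0]/3+180-.33,p[1]/3+180-.33),.008))
```

```text
blade top [ 0.6148 -0.1504  0.1   ] stock far [ 0.6247 -0.2031  0.02  ]
[331.7384 249.5168]
camwrist in tool [ 0.0002 -0.0718 -0.1425]
[0.5902 0.1612 0.008 ]
[ 0.5893 -0.0354  0.008 ]
[ 0.4092 -0.0365  0.008 ]
[0.4085 0.16   0.008 ]
```

carry_out:
  rows:
    - [[-0.01, -0.0345, 0, 0, 1], [-0.01, -0.0345, 0, 0, 1], [-0.01, -0.0345, 0, 0, 1], [-0.01, -0.0345, 0, 0, 1], [-0.01, -0.0345, 0, 0, 1], [-0.01, -0.0345, 0, 0, 1], [-0.01, -0.0345, 0, 0, 1], [-0.01, -0.0345, 0, 0, 1], [-0.01, -0.0345, 0, 0, 1], [-0.01, -0.0345, 0, 0, 1], [-0.01, -0.0345, 0, 0, 1], [-0.01, -0.0345, 0, 0, 1], [-0.01, -0.0345, 0, 0, 1], [-0.01, -0.0345, 0, 0, 1]]

```text
time: 1.8
tool_pos: [0.6167, -0.1482, 0.2313]
tool_rot: [0.851, -0.525, 0.0, 0.0]
contact_force: [0.2, -1.3, 0.8]
grip_width: 0.0856
```

carry_out:
  rows:
    - [[0, 0, 0, -0.137, 0.8], [0, 0, 0, -0.137, 0.8], [0, 0, 0, -0.137, 0.8], [0, 0, 0, -0.137, 0.8], [0, 0, 0, -0.137, 0.8], [0, 0, 0, -0.137, 0.8], [0, 0, 0, -0.137, 0.8], [0, 0, 0, -0.137, 0.8], [0, 0, 0, -0.137, 0.8], [0, 0, 0, -0.137, 0.8], [0, 0, 0, 0, 0.8]]

```text
time: 2.9
tool_pos: [0.6157, -0.1494, 0.2312]
tool_rot: [0.991, 0.133, -0.0, -0.0]
contact_force: [0.6, -0.1, -0.4]
grip_width: 0.0683
```

Run:
```python
from h import *
np.set_printoptions(precision=4,suppress=True)
w=viewer.camera("wrist"); show(w,"w1.png"); np.save("w1.npy",w,allow_pickle=True)
s=ctrl.state(); print(s["time"],s["tool_pos"],Ro.from_quat(s["tool_rot"]).as_matrix(),s["grip_width"],s["qpos"])
```

```text
2.95 [ 0.6157 -0.1494  0.2312] [[ 0.9659  0.2591 -0.0001]
 [ 0.2591 -0.9659  0.0001]
 [-0.0001 -0.0001 -1.    ]] 0.06819078896352761 [-0.3704  0.4051  0.2381  1.404   0.      0.9383]
```

View pics/w1.png

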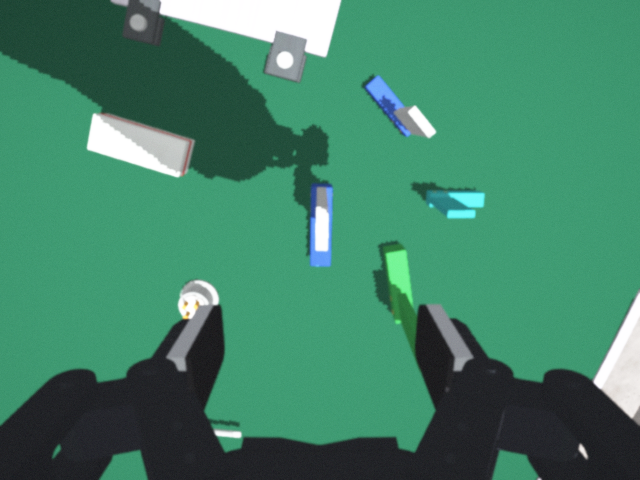

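Run:
```python
from h import *
np.set_printoptions(precision=4,suppress=True)
w=np.load("w1.npy",allow_pickle=True).item()
show(w,"w1c.png",(290,170,355,280),7)
hsv=cv2.cvtColor(w["image"],cv2.COLOR_RGB2HSV)
m=cv2.inRange(hsv,(106,100,60),(130,255,255))
n,l,st,ce=cv2.connectedComponentsWithStats(m); 
k=l[264,320]; print(st[k])
ys,xs=np.where(l==k)
for r in range(178,272,4):
    i=xs[ys==r]
    if len(i): print(r,i.min(),i.max(),w["image"][r,322])
```

```text
[310 184  22  82 868]
186 312 330 [ 71  87 133]
190 311 331 [143 147 147]
194 311 331 [149 150 152]
198 311 331 [147 151 150]
202 311 331 [146 149 148]
206 311 331 [155 159 158]
210 311 331 [253 254 254]
214 311 331 [254 254 254]
218 310 331 [254 255 255]
222 310 330 [254 254 254]
226 310 330 [254 254 254]
230 310 330 [254 254 254]
234 310 330 [254 254 254]
238 310 330 [254 254 254]
242 310 330 [254 254 254]
246 310 330 [254 254 254]
250 310 330 [228 237 252]
254 310 330 [ 99 156 250]
258 310 330 [100 157 250]
262 310 329 [100 157 250]
```

View pics/w1c.png

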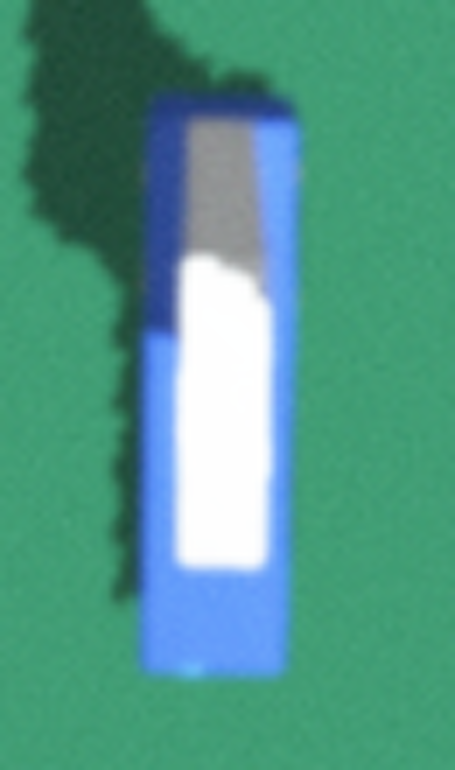

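Run:
```python
from h import *
np.set_printoptions(precision=4,suppress=True)
w=np.load("w1.npy",allow_pickle=True).item()
Z=lambda x,y:(x/7+290-.43,y/7+170-.43)
a=onz(w,Z(222,572),.1); b=onz(w,Z(224,253),.1)
print("blade top in/out",a,b,np.linalg.norm(a-b))
c=onz(w,Z(216,672),.02); d=onz(w,Z(225,117),.02)
print("stock",c,d,np.linalg.norm(c-d))
for u in (b-a,d-c): print("yaw deg",np.degrees(np.arctan2(-u[0],u[1])))
print(onz(w,Z(179,450),.1)-onz(w,Z(270,450),.1),onz(w,Z(145,600),.02)-onz(w,Z(288,600),.02))
T=ctrl.state()["tool_pos"]; R=Ro.from_quat(ctrl.state()["tool_rot"]).as_matrix()
u=(d-c)/np.linalg.norm(d-c)
for h in (b,d): g=h-.018*u; print("grip",g,"delta tool",R.T@(g-T))
```

```text
blade top in/out [ 0.6207 -0.1651  0.1   ] [ 0.6126 -0.135   0.1   ] 0.031194423890763955
stock [ 0.6305 -0.2028  0.02  ] [ 0.6131 -0.135   0.02  ] 0.06997269542710154
yaw deg 14.9640121026895
yaw deg 14.397968648255391
[-0.0083 -0.0023  0.    ] [-0.0172 -0.0047  0.    ]
grip [ 0.6171 -0.1524  0.1   ] delta tool [0.0006 0.0033 0.1312]
grip [ 0.6176 -0.1525  0.02  ] delta tool [0.0011 0.0035 0.2112]
```

carry_out:
  rows:
    - [[0.001, 0.0034, 0.03, 0.005, 0.6], [0, 0, 0.03, 0, 0.6], [0, 0, 0.03, 0, 0.6], [0, 0, 0.03, 0, 0.6], [0, 0, 0.03, 0, 0.6], [0, 0, 0.02, 0, 0.6], [0, 0, 0.012, 0, 0.6], [0, 0, 0.006, 0, 0.6], [0, 0, 0, 0, 0.6], [0, 0, 0, 0, 0.6]]

```text
time: 3.95
tool_pos: [0.6181, -0.1526, 0.0443]
tool_rot: [0.992, 0.129, 0.001, 0.0]
contact_force: [-0.4, 0.5, -0.3]
grip_width: 0.0511
```

Run:
```python
from h import *
w=viewer.camera("wrist"); show(w,"w2.png")
s=viewer.camera("scene"); show(s,"s2.png",(260,160,420,360),3)
print(ctrl.state()["tool_pos"],ctrl.state()["contact_force"])
```

```text
[ 0.61815867 -0.15263652  0.04443609] [ 0.08832028 -0.40602169 -0.36690731]
```

View pics/w2.png

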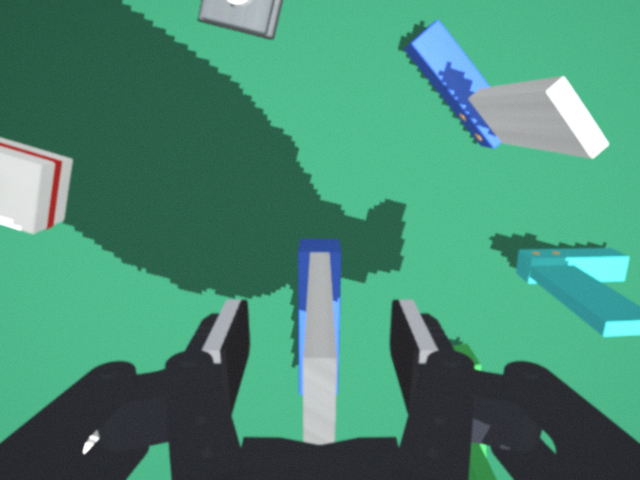

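View pics/s2.png

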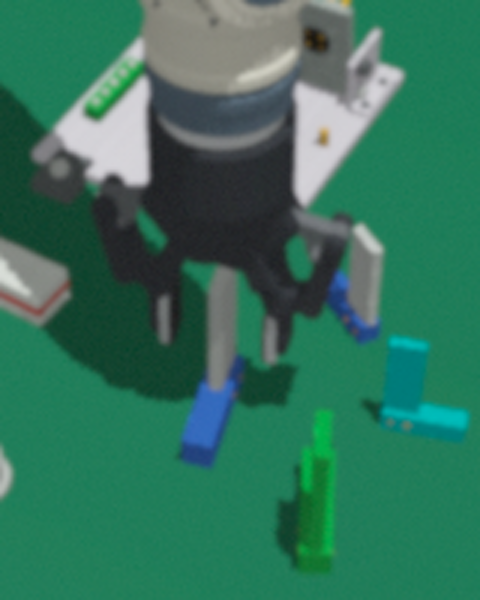

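carry_out:
  rows:
    - [[0, 0, 0, 0, 0], [0, 0, 0, 0, 0], [0, 0, 0, 0, 0], [0, 0, 0, 0, 0], [0, 0, 0, 0, 0], [0, 0, 0, 0, 0], [0, 0, 0, 0, 0], [0, 0, 0, 0, 0]]
  squeeze: 60

```text
time: 4.85
tool_pos: [0.6178, -0.1524, 0.0437]
tool_rot: [0.992, 0.13, 0.0, 0.0]
contact_force: [-0.7, 1.6, 6.3]
grip_width: 0.0074
```

carry_out:
  rows:
    - [[0, 0, -0.01, 0, 0], [0, 0, -0.02, 0, 0], [0, 0, -0.02, 0, 0], [0, 0, -0.02, 0, 0], [0, 0, -0.02, 0, 0], [0, 0, -0.02, 0, 0], [0, 0, 0, 0, 0], [0, 0, 0, 0, 0]]

```text
time: 5.65
tool_pos: [0.6173, -0.1524, 0.1527]
tool_rot: [0.992, 0.13, -0.0, -0.0]
contact_force: [0.1, 0.4, -3.8]
grip_width: 0.0074
```

Run:
```python
from h import *
w=viewer.camera("wrist"); show(w,"w3.png")
np.save("w3.npy",w,allow_pickle=True)
s=ctrl.state();print(s["tool_pos"],s["contact_force"],s["time"],s["grip_width"])
```

```text
[ 0.61701306 -0.15224593  0.15204489] [ 0.38256562  0.27625576 -4.04901812] 5.7 0.007330585680200599
```

View pics/w3.png

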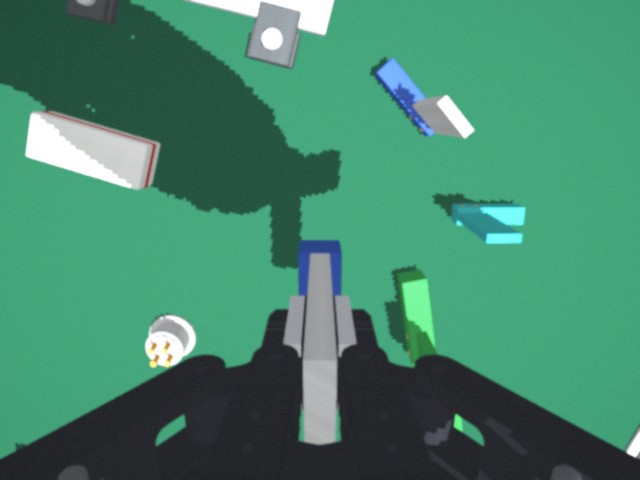

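carry_out:
  rows:
    - [[-0.004, -0.0137, 0, 0, 0], [-0.0079, -0.0273, 0, 0, 0], [-0.0079, -0.0273, 0, 0, 0], [-0.0079, -0.0273, 0, 0, 0], [-0.0079, -0.0273, 0, 0, 0], [-0.0079, -0.0273, 0, 0, 0], [-0.0079, -0.0273, 0, 0, 0], [-0.0079, -0.0273, 0, 0, 0], [-0.004, -0.0137, 0, 0, 0], [0, 0, 0, 0.065, 0], [0, 0, 0, 0.065, 0], [0, 0, 0, 0.065, 0], [0, 0, 0, 0.065, 0], [0, 0, 0, 0, 0], [0, 0, 0, 0, 0]]

```text
time: 7.2
tool_pos: [0.4999, 0.0425, 0.1529]
tool_rot: [1.0, 0.001, -0.0, -0.0]
contact_force: [-0.0, -0.2, -3.7]
grip_width: 0.0074
```

Run:
```python
from h import *
np.set_printoptions(precision=4,suppress=True)
w=viewer.camera("wrist"); show(w,"w4.png")
np.save("w4.npy",w,allow_pickle=True)
t=viewer.camera("top"); show(t,"t4.png",(180,180,420,320),3)
s=ctrl.state();print(s["tool_pos"],s["tool_rot"],s["contact_force"],s["time"],s["grip_width"])
```

```text
[0.5    0.0425 0.153 ] [ 1.      0.0007 -0.0002 -0.    ] [ 0.2125  0.7232 -4.4295] 7.3 0.006916111866075593
```

View pics/w4.png

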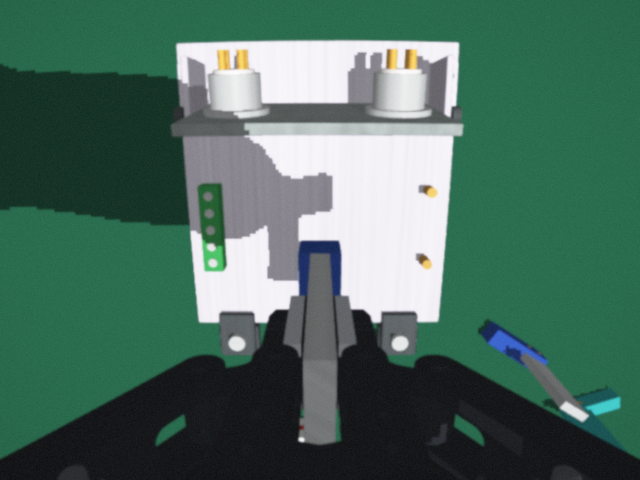

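View pics/t4.png

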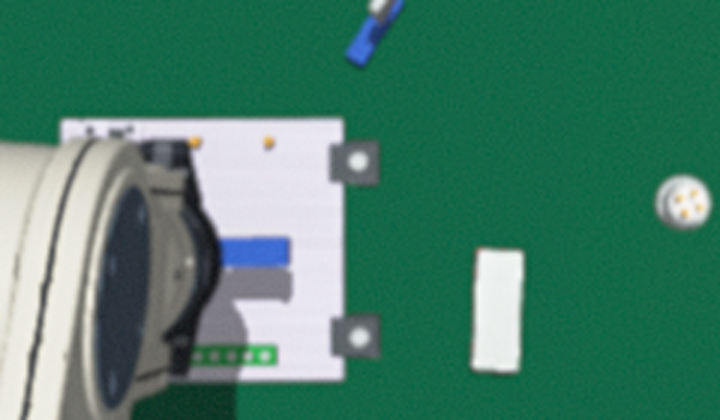

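Run:
```python
from h import *
np.set_printoptions(precision=4,suppress=True)
w=np.load("w4.npy",allow_pickle=True).item()
im=w["image"].astype(int); white=((im.min(2)>100)&(im[:,:,0]>im[:,:,1]-12)).astype(np.uint8)
L=[];Rr=[]
for r in range(150,310,5):
    x=np.where(white[r])[0]; x=x[(x>150)&(x<470)]
    L.append(onz(w,(x.min()-.5,r),.008)); Rr.append(onz(w,(x.max()+.5,r),.008))
for P in (L,Rr):
    P=np.array(P); 
    res=np.polyfit(P[:,1],P[:,0],1); print("side yaw deg",np.degrees(np.arctan(-res[0])),"x at y=.05",np.polyval(res,.05),"resid",np.std(P[:,0]-np.polyval(res,P[:,1])))
B=[];F=[]
for c in list(range(270,350,8)):
    x=np.where(white[:80,c])[0]; B.append(onz(w,(c,x.min()-.5),.008))
for c in list(range(205,225,4))+list(range(415,436,4)):
    x=np.where(white[200:340,c])[0]+200; 
    F.append(onz(w,(c,x.max()+.5),.008)); 
for P in (B,F):
    P=np.array(P);res=np.polyfit(P[:,0],P[:,1],1);print("end yaw",np.degrees(np.arctan(res[0])),"y at x=.5",np.polyval(res,.5),"resid",np.std(P[:,1]-np.polyval(res,P[:,0])))
# panel top edge: lower boundary of light-grey strip z~.085
for p in [(172,134),(462,134),(172,123),(462,124)]: print(p,onz(w,p,.086))
# square: stock edge at heel; z heel = tool z-.0437
zh=ctrl.state()["tool_pos"][2]-.0437
for p in [(299.5,241),(340.5,241)]: print("heel top edge?",onz(w,p,zh+.02),"bottom",onz(w,p,zh))
show(w,"w4c.png",(280,230,360,320),7)
```

```text
side yaw deg 0.019814705744394968 x at y=.05 0.4085434505174784 resid 0.00021701873748242788
side yaw deg 0.06008749548732095 x at y=.05 0.5877006185809325 resid 0.00021419102857629925
end yaw -0.13318013281635374 y at x=.5 0.1602543182511717 resid 3.0997824309487064e-05
end yaw -0.30282517578908863 y at x=.5 -0.03314347515963667 resid 0.0021231808259609877
(172, 134) [0.4281 0.1061 0.086 ]
(462, 134) [0.5682 0.1061 0.086 ]
(172, 123) [0.4285 0.1113 0.086 ]
(462, 124) [0.5678 0.1109 0.086 ]
heel top edge? [0.4914 0.065  0.1293] bottom [0.4904 0.0591 0.1093]
heel top edge? [0.508  0.065  0.1293] bottom [0.509  0.0591 0.1093]
```

View pics/w4c.png

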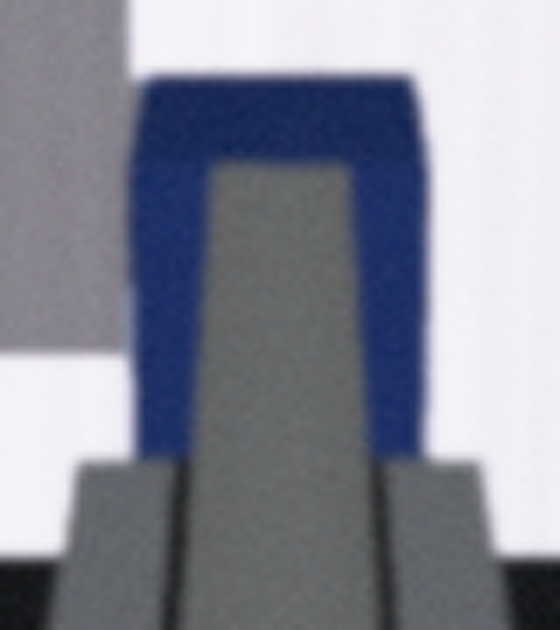

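carry_out:
  rows:
    - [[-0.001, -0.005, 0.015, 0, 0], [0, -0.005, 0.02, 0, 0], [0, 0, 0.02, 0, 0], [0, 0, 0.02, 0, 0], [0, 0, 0.015, 0, 0], [0, 0, 0.004, 0, 0], [0, 0, 0, 0, 0], [0, 0, 0, 0, 0]]

```text
time: 8.1
tool_pos: [0.4997, 0.0524, 0.06]
tool_rot: [1.0, 0.0, 0.001, 0.0]
contact_force: [0.0, -0.1, -3.8]
grip_width: 0.0073
```

Run:
```python
from h import *
np.set_printoptions(precision=4,suppress=True)
w=viewer.camera("wrist"); show(w,"w5.png")
s=viewer.camera("scene"); show(s,"s5.png",(260,120,420,260),4)
s=ctrl.state();print(s["tool_pos"],s["tool_rot"],s["contact_force"],s["ft_torque"],s["time"],s["grip_width"])
```

```text
[0.4998 0.0524 0.0601] [1.     0.0001 0.0008 0.0001] [ 0.0776  0.509  -3.9112] [-0.0024  0.0055 -0.0297] 8.2 0.007422461935894626
```

View pics/w5.png

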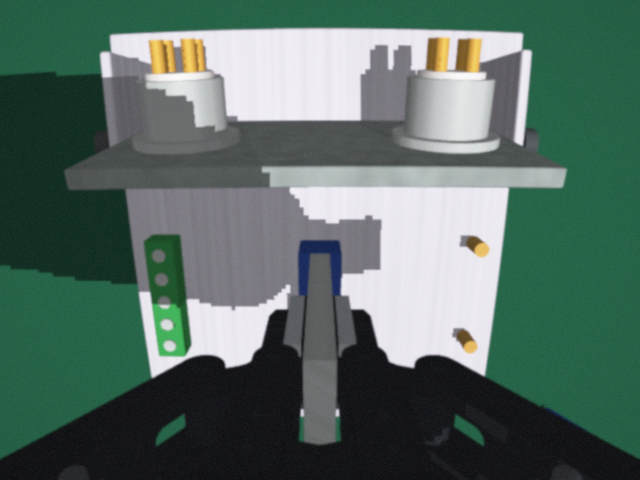

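View pics/s5.png

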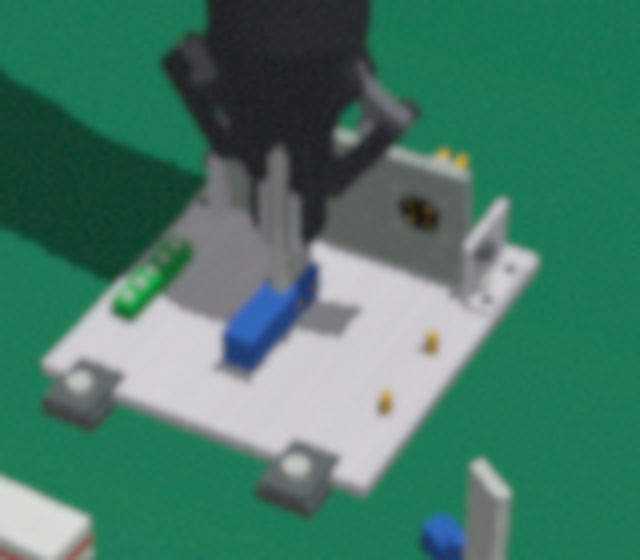

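carry_out:
  rows:
    - [[0, 0, 0.003, 0, 0], [0, 0, 0.002, 0, 0], [0, 0, 0.001, 0, 0], [0, 0, 0.001, 0, 0], [0, 0, 0, 0, 0]]

```text
time: 8.7
tool_pos: [0.4991, 0.0525, 0.0521]
tool_rot: [1.0, -0.0, -0.0, 0.0]
contact_force: [0.1, -0.6, -3.9]
grip_width: 0.0071
```

carry_out:
  rows:
    - [[0, 0, 0.0005, 0, 0], [0, 0, 0.0005, 0, 0], [0, 0, 0, 0, 0]]

```text
time: 9.0
tool_pos: [0.4993, 0.0525, 0.0516]
tool_rot: [1.0, 0.0, 0.0, -0.0]
contact_force: [-0.7, 0.4, 2.1]
grip_width: 0.0077
```

carry_out:
  rows:
    - [[0, 0, 0.0005, 0, 0], [0, 0, 0, 0, 0]]

```text
time: 9.2
tool_pos: [0.4994, 0.0525, 0.0516]
tool_rot: [1.0, 0.0, 0.001, 0.0]
contact_force: [-3.5, -0.4, 7.9]
grip_width: 0.0073
```

carry_out:
  rows:
    - [[0, 0, 0.0002, 0, 0], [0, 0, 0, 0, 0], [0, 0, 0, 0, 0]]

```text
time: 9.5
tool_pos: [0.4994, 0.0525, 0.0516]
tool_rot: [1.0, 0.0, 0.001, 0.0]
contact_force: [-3.5, 0.8, 11.7]
grip_width: 0.0072
```

Run:
```python
from h import *
np.set_printoptions(precision=4,suppress=True)
w=viewer.camera("wrist"); show(w,"w6.png",(260,220,380,320),6); np.save("w6.npy",w,allow_pickle=True)
c=viewer.camera("scene"); show(c,"s6.png",(260,120,420,260),5)
s=ctrl.state();print(s["tool_pos"],s["tool_rot"],s["contact_force"],s["ft_torque"],s["time"],s["grip_width"])
```

```text
[0.4994 0.0525 0.0516] [1.     0.     0.0006 0.    ] [-4.7677  1.0109 11.3785] [ 0.0941  0.9704 -0.0405] 9.6 0.007267493141627404
```

View pics/w6.png

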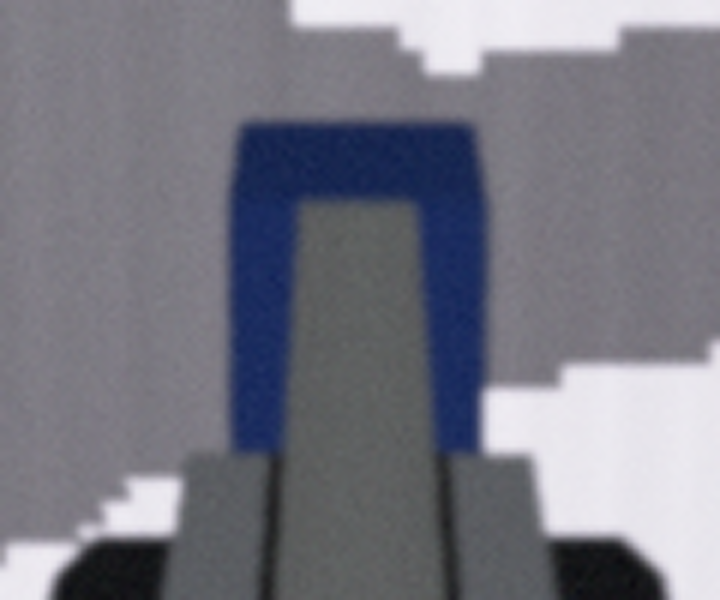

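View pics/s6.png

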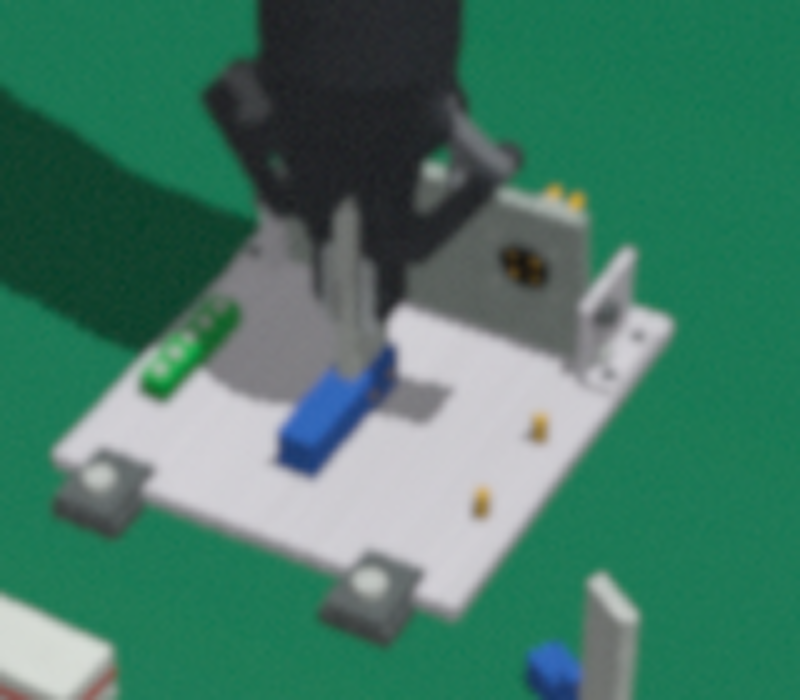

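carry_out:
  rows:
    - [[-0.0002, -0.002, -0.0002, 0, 0], [0, -0.004, 0, 0, 0], [0, -0.005, 0, 0, 0], [0, -0.005, 0, 0, 0], [0, -0.005, 0, 0, 0], [0, -0.004, 0, 0, 0], [0, -0.002, 0, 0, 0], [0, 0, 0, 0, 0]]

```text
time: 10.4
tool_pos: [0.5001, 0.0792, 0.0516]
tool_rot: [1.0, -0.0, 0.001, 0.001]
contact_force: [-0.1, -3.1, 7.1]
grip_width: 0.0073
```

Run:
```python
from h import *
np.set_printoptions(precision=4,suppress=True)
w=viewer.camera("wrist"); show(w,"w7.png"); np.save("w7.npy",w,allow_pickle=True)
s=ctrl.state();print(s["tool_pos"],s["tool_rot"],s["contact_force"],s["ft_torque"],s["time"],s["grip_width"])
```

```text
[0.5001 0.0792 0.0516] [ 1.     -0.      0.0013  0.0006] [ 0.1954 -2.8473  7.1638] [-0.7446 -0.0571  0.0291] 10.45 0.007433044191745094
```

View pics/w7.png

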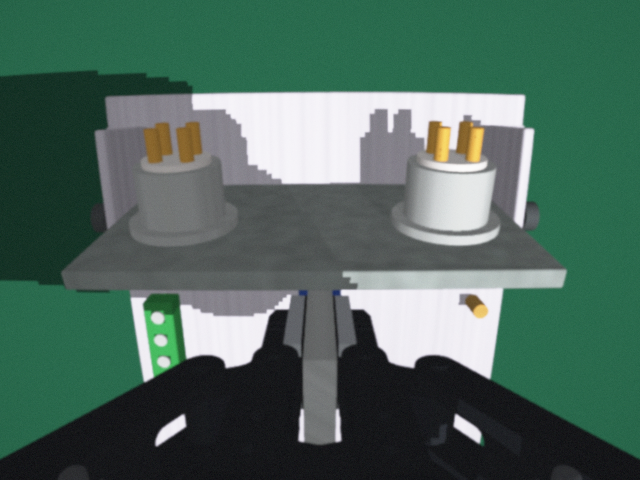

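carry_out:
  rows:
    - [[0, -0.002, 0, 0, 0], [0, -0.002, 0, 0, 0], [0, -0.002, 0, 0, 0], [0, -0.002, 0, 0, 0], [0, 0, 0, 0, 0]]

```text
time: 10.95
tool_pos: [0.5001, 0.0871, 0.0516]
tool_rot: [1.0, -0.0, 0.001, 0.001]
contact_force: [0.1, -4.1, 7.3]
grip_width: 0.0073
```

carry_out:
  rows:
    - [[0, -0.002, 0, 0, 0], [0, -0.002, 0, 0, 0], [0, 0, 0, 0, 0]]

```text
time: 11.25
tool_pos: [0.5001, 0.0905, 0.0516]
tool_rot: [1.0, -0.0, 0.001, 0.001]
contact_force: [0.3, -7.7, 6.9]
grip_width: 0.007
```

Run:
```python
from h import *
np.set_printoptions(precision=4,suppress=True)
w=viewer.camera("wrist"); show(w,"w8.png"); np.save("w8.npy",w,allow_pickle=True)
c=viewer.camera("scene"); show(c,"s8.png",(260,120,420,260),5)
s=ctrl.state();print(s["tool_pos"],s["tool_rot"],s["contact_force"],s["ft_torque"],s["time"],s["grip_width"])
```

```text
[0.5001 0.0905 0.0516] [ 1.     -0.0003  0.0012  0.0011] [-0.7391 -7.0428  6.5393] [-1.3973  0.0122 -0.0085] 11.35 0.00719649738942522
```

View pics/w8.png

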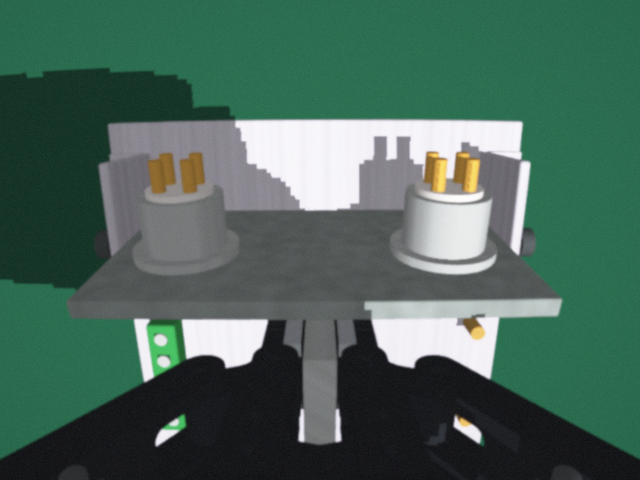

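View pics/s8.png

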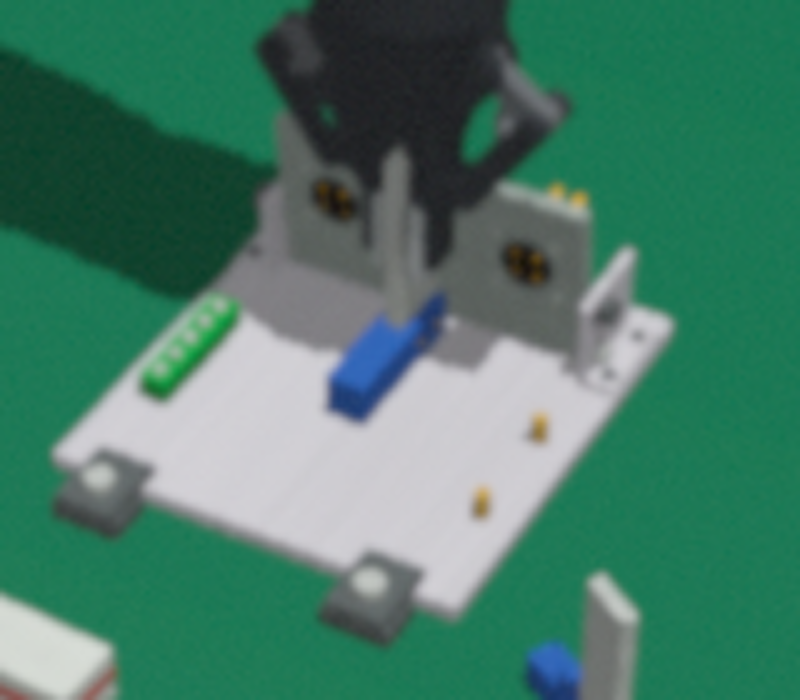

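carry_out:
  rows:
    - [[0, -0.001, 0, 0, 0], [0, -0.001, 0, 0, 0], [0, -0.001, 0, 0, 0], [0, -0.001, 0, 0, 0], [0, 0, 0, 0, 0]]

```text
time: 11.85
tool_pos: [0.5001, 0.0943, 0.0516]
tool_rot: [1.0, -0.0, 0.001, 0.001]
contact_force: [0.3, -7.7, 7.4]
grip_width: 0.0068
```

carry_out:
  rows:
    - [[0, -0.001, 0, 0, 0], [0, 0, 0, 0, 0]]

```text
time: 12.05
tool_pos: [0.5001, 0.0953, 0.0516]
tool_rot: [1.0, -0.0, 0.001, 0.001]
contact_force: [-0.2, -8.4, 7.7]
grip_width: 0.0072
```

carry_out:
  rows:
    - [[0, -0.001, 0, 0, 0], [0, 0, 0, 0, 0]]

```text
time: 12.25
tool_pos: [0.5001, 0.0963, 0.0516]
tool_rot: [1.0, -0.0, 0.001, 0.001]
contact_force: [0.0, -8.8, 8.5]
grip_width: 0.0074
```

carry_out:
  rows:
    - [[0, -0.0005, 0, 0, 0], [0, 0, 0, 0, 0]]

```text
time: 12.45
tool_pos: [0.5001, 0.0968, 0.0517]
tool_rot: [1.0, -0.0, 0.001, 0.001]
contact_force: [0.1, -9.0, 7.5]
grip_width: 0.0076
```

carry_out:
  rows:
    - [[0, -0.0005, 0, 0, 0], [0, 0, 0, 0, 0]]

```text
time: 12.65
tool_pos: [0.5, 0.0972, 0.0516]
tool_rot: [1.0, -0.001, 0.001, 0.001]
contact_force: [0.4, -8.5, 7.6]
grip_width: 0.0073
```

Run:
```python
from h import *
np.set_printoptions(precision=4,suppress=True)
w=viewer.camera("wrist"); show(w,"w9.png"); np.save("w9.npy",w,allow_pickle=True)
c=viewer.camera("scene"); show(c,"s9.png",(260,120,420,260),5)
s=ctrl.state();print(s["tool_pos"],s["tool_rot"],s["contact_force"],s["ft_torque"],s["time"],s["grip_width"])
```

```text
[0.5    0.0973 0.0516] [ 1.     -0.0005  0.0012  0.0014] [-0.0044 -8.6336  7.0769] [-1.76   -0.0132  0.0398] 12.75 0.0071994839159946235
```

View pics/w9.png

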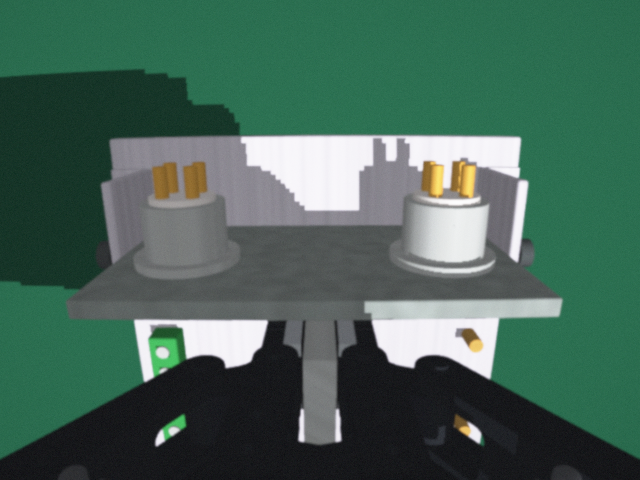

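View pics/s9.png

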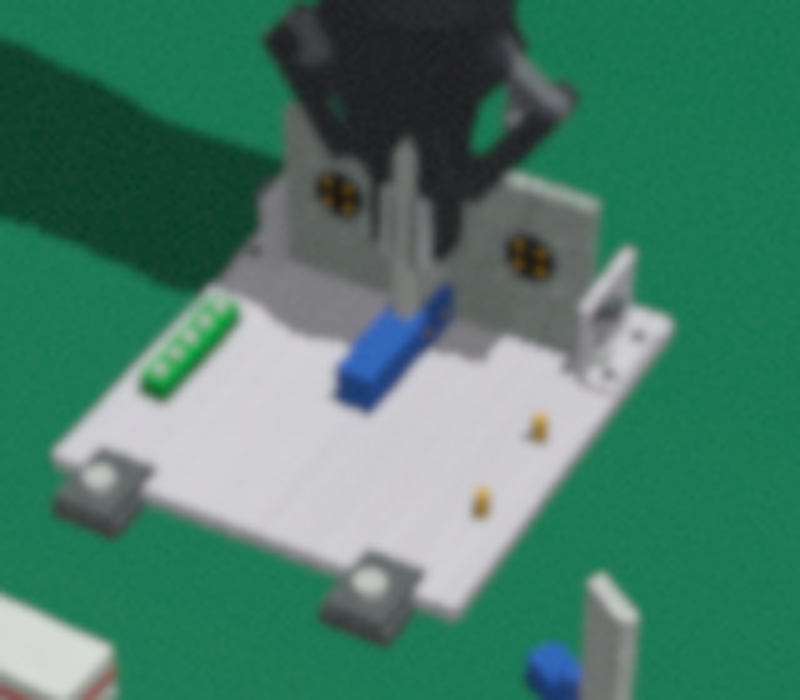

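carry_out:
  rows:
    - [[0, -0.0005, 0, 0, 0], [0, 0, 0, 0, 0]]

```text
time: 12.95
tool_pos: [0.5001, 0.0977, 0.0516]
tool_rot: [1.0, -0.0, 0.001, 0.001]
contact_force: [-0.8, -8.3, 7.0]
grip_width: 0.0076
```

carry_out:
  rows:
    - [[0, -0.0003, 0, 0, 0], [0, 0, 0, 0, 0]]

```text
time: 13.15
tool_pos: [0.5001, 0.098, 0.0517]
tool_rot: [1.0, -0.0, 0.001, 0.001]
contact_force: [0.6, -9.2, 7.4]
grip_width: 0.0073
```

carry_out:
  rows:
    - [[0, -0.0003, 0, 0, 0], [0, 0, 0, 0, 0]]

```text
time: 13.35
tool_pos: [0.5001, 0.0983, 0.0516]
tool_rot: [1.0, -0.0, 0.001, 0.002]
contact_force: [0.4, -9.5, 7.4]
grip_width: 0.0068
```

carry_out:
  rows:
    - [[0, -0.0003, 0, 0, 0], [0, 0, 0, 0, 0]]

```text
time: 13.55
tool_pos: [0.5, 0.0984, 0.0517]
tool_rot: [1.0, -0.001, 0.001, 0.002]
contact_force: [0.1, -9.7, 8.5]
grip_width: 0.0073
```

carry_out:
  rows:
    - [[0, -0.0003, 0, 0, 0], [0, 0, 0, 0, 0]]

```text
time: 13.75
tool_pos: [0.5001, 0.0985, 0.0517]
tool_rot: [1.0, -0.001, 0.001, 0.002]
contact_force: [-0.2, -11.1, 8.3]
grip_width: 0.0071
```

carry_out:
  rows:
    - [[0, -0.0003, 0, 0, 0], [0, 0, 0, 0, 0]]

```text
time: 13.95
tool_pos: [0.5001, 0.0986, 0.0517]
tool_rot: [1.0, -0.001, 0.001, 0.002]
contact_force: [-0.6, -11.7, 8.8]
grip_width: 0.0075
```

Run:
```python
from h import *
np.set_printoptions(precision=4,suppress=True)
w=viewer.camera("wrist"); show(w,"w10.png"); np.save("w10.npy",w,allow_pickle=True)
c=viewer.camera("scene"); show(c,"s10.png",(290,130,400,220),7); np.save("s10.npy",c,allow_pickle=True)
t=viewer.camera("top"); show(t,"t10.png",(190,200,310,320),6); 
s=ctrl.state();print(s["tool_pos"],s["tool_rot"],s["contact_force"],s["ft_torque"],s["time"],s["grip_width"])
```

```text
[0.5001 0.0986 0.0517] [ 1.     -0.0007  0.0012  0.0022] [  0.6026 -11.9823   9.4339] [-2.6527  0.1236  0.0383] 14.1 0.007207200825714661
```

View pics/w10.png

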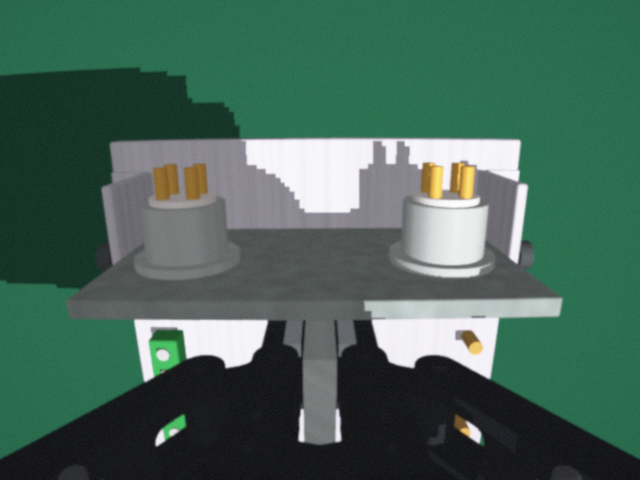

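View pics/s10.png

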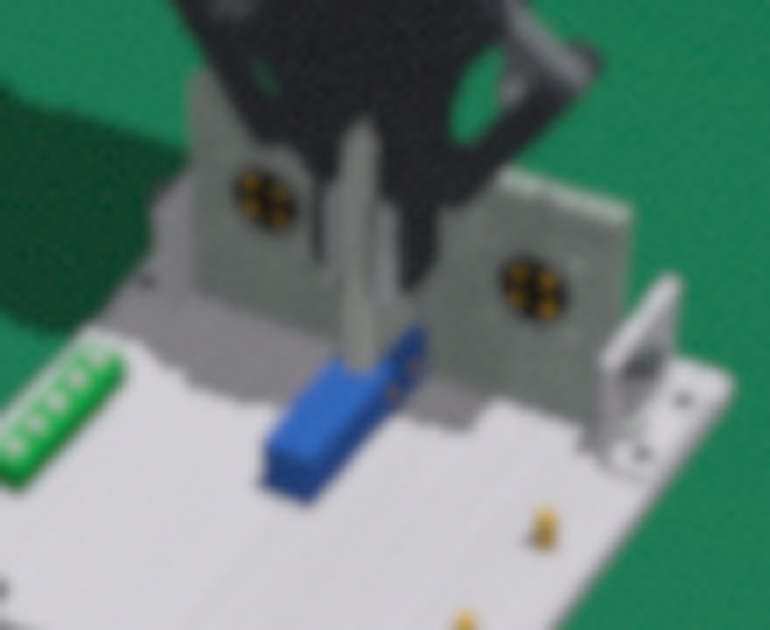

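View pics/t10.png

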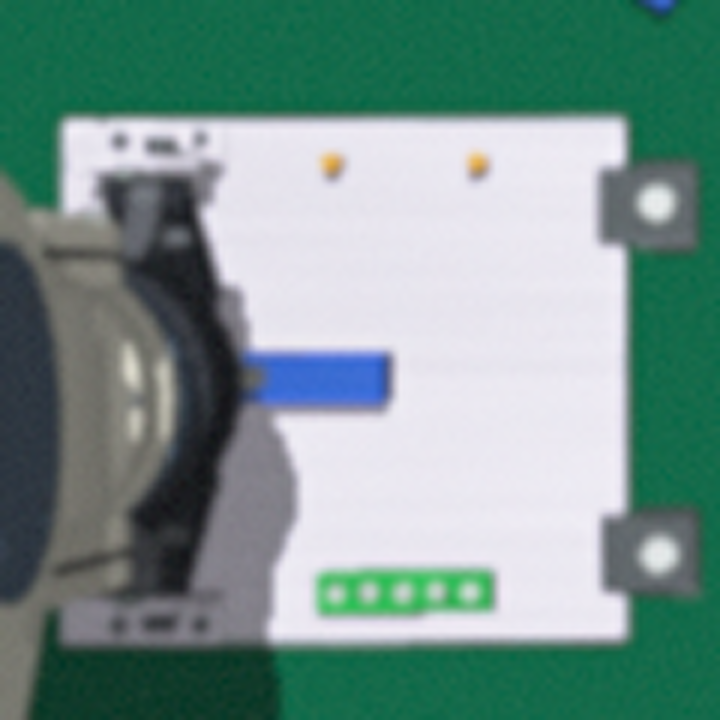

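Run:
```python
from h import *
np.set_printoptions(precision=4,suppress=True)
w=np.load("w10.npy",allow_pickle=True).item(); t=viewer.camera("top"); s=np.load("s10.npy",allow_pickle=True).item()
m=w["image"].astype(int).mean(2)
for c in (100,150,200,440,500,540):
    print(c,[int(v) for v in m[294:322,c]])
for r in (300,316): print(r,[onz(w,(c,r),.088) for c in (75,555)])
b=np.array([np.where(w["image"][100:160,c].min(1)>120)[0].min()+100 for c in range(260,350,10)]);print(b)
print("plate back edge",onz(w,(300,b.mean()-.5),.008))
print("stock rear",onz(t,(388/6+190-.4,378/6+200-.4),.028))
im=t["image"][:,:,:].astype(int); print(im[262,240:262].tolist())
# scene: panel right vertical inner edge top/bottom
P=lambda x,y:(x/7+290-.43,y/7+130-.43)
for p in [P(629,220),P(592,448),P(190,75),P(190,290)]: print("scene px",p)
for y in (.1145,.1155):
  for L in (0,.03): print(y,L,proj(s,[.569,y-.080*np.sin(L),.088]),proj(s,[.569,y,.010]),proj(s,[.429,y-.080*np.sin(L),.088]),proj(s,[.429,y,.010]))
```

```text
100 [82, 82, 85, 83, 83, 82, 86, 90, 92, 92, 97, 96, 94, 97, 94, 97, 94, 94, 97, 92, 95, 97, 92, 96, 89, 84, 81, 81]
150 [83, 82, 85, 82, 80, 81, 82, 86, 90, 94, 92, 96, 94, 95, 90, 95, 95, 91, 92, 93, 95, 94, 96, 97, 119, 162, 218, 239]
200 [81, 84, 84, 85, 86, 85, 88, 92, 98, 97, 100, 100, 100, 99, 100, 98, 99, 104, 100, 100, 96, 98, 100, 100, 109, 153, 218, 239]
440 [82, 82, 82, 84, 92, 118, 152, 179, 193, 197, 197, 196, 198, 198, 194, 196, 194, 195, 197, 194, 192, 194, 196, 196, 213, 233, 241, 243]
500 [81, 82, 83, 91, 111, 146, 176, 193, 194, 192, 192, 195, 194, 197, 194, 193, 196, 196, 199, 197, 200, 198, 188, 159, 121, 91, 87, 84]
540 [84, 83, 94, 115, 149, 179, 196, 202, 202, 202, 203, 200, 201, 201, 202, 202, 200, 198, 196, 195, 195, 186, 160, 117, 79, 81, 81, 80]
300 [array([0.4313, 0.122 , 0.088 ]), array([0.5655, 0.1216, 0.088 ])]
316 [array([0.4304, 0.117 , 0.088 ]), array([0.5664, 0.1166, 0.088 ])]
[139 139 139 138 138 138 138 138 138]
plate back edge [0.4917 0.1608 0.008 ]
stock rear [0.5002 0.044  0.028 ]
[[57, 107, 210], [59, 107, 210], [59, 107, 209], [58, 109, 211], [58, 109, 211], [59, 107, 210], [59, 110, 211], [57, 109, 210], [61, 109, 210], [59, 108, 212], [63, 110, 213], [63, 112, 214], [58, 106, 211], [53, 95, 187], [84, 98, 148], [160, 160, 182], [229, 223, 234], [234, 232, 240], [233, 231, 239], [232, 230, 239], [233, 230, 239], [233, 229, 238]]
scene px (379.4271428571429, 160.9985714285714)
scene px (374.14142857142855, 193.57)
scene px (316.71285714285716, 140.28428571428572)
scene px (316.71285714285716, 170.99857142857144)
0.1145 0 [377.6747 161.2173] [375.5942 192.001 ] [315.8065 141.0436] [316.4885 171.4078]
0.1145 0.03 [377.1356 161.8616] [375.5942 192.001 ] [315.2092 141.6349] [316.4885 171.4078]
0.1155 0 [377.8989 160.9493] [375.8097 191.728 ] [316.055  140.7977] [316.7259 171.1563]
0.1155 0.03 [377.3604 161.5929] [375.8097 191.728 ] [315.4583 141.3883] [316.7259 171.1563]
```

carry_out:
  rows:
    - [[0, 0.0005, 0, 0, 0], [0, 0, 0, 0, 0], [0, 0, 0, 0, 0], [0, 0, 0, 0, 0], [0, 0, 0, 0, 0]]

```text
time: 14.65
tool_pos: [0.5001, 0.0986, 0.0517]
tool_rot: [1.0, -0.0, 0.001, 0.002]
contact_force: [0.1, -9.3, 8.2]
grip_width: 0.007
```

Run:
```python
from h import *
np.set_printoptions(precision=4,suppress=True)
w=viewer.camera("wrist"); m=w["image"].astype(int).mean(2)
print(m[312:322,200],m[312:322,440])
s=ctrl.state();print(s["tool_pos"],s["tool_rot"],s["contact_force"],s["ft_torque"],s["time"],s["joint_velocities"])
```

```text
[103.6667 101.     103.3333  97.6667 100.6667  98.6667 111.     163.
 222.3333 241.6667] [194.6667 194.6667 194.     194.6667 193.6667 200.6667 218.6667 235.3333
 241.3333 243.3333]
[0.5001 0.0985 0.0517] [ 1.     -0.0005  0.0012  0.0017] [-0.4772 -9.118   8.0097] [-2.1029  0.1094 -0.0216] 14.7 [-0.0017  0.0022  0.001   0.0005 -0.0005 -0.0002]
```

```bash
python3 -c "
from workcell import job; print(job.finish_job())"
```

```text
the job is handed in; nothing more can be done
None
```

I handed the job in at about 14.7 s, with the square still gripped at 60 N and pressed into the corner. The hand-in gave no verdict.

**What I did:** I picked up the larger blue square by its blade and stood its stock on the plate about 45 mm short of the corner. I then slid it straight at the panel. The blade brought the panel back until the heel stalled against the panel's foot. I then eased off slightly.

**Last checks:**
- **Forces:** about 9 N towards the panel and 8 N upward on the tool (about 12 N on the plate). The sideways force touched 12 N at the stop before I eased it off, above the 5 to 10 N advised.
- **Heel:** the tool stayed at y = 0.0985 after I eased off. That puts the heel at about y = 0.1157, against about 0.1155 for the corner.
- **Panel:** its top inner edge measured y ≈ 0.116, against about 0.1158 at the foot. The lean is therefore about 0, give or take 0.02 rad, which is nearly as wide as the 0.025 rad allowed.
- **Alignment:** the gripper was about 0.003 rad off vertical and in line with the chassis within about 0.003 rad. I did not measure the square's own tilt in the grip directly.

**One disagreement:** the rear end of the stock, seen from the top camera, put the heel about 1.5 mm further back. That is within the 2 mm calibration error.

The arm did not go near the connector, carton or screwdriver once it held the square, but I did not re-measure their positions.

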